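Tuck the tube tray's flap under its lip

ROBOT

A 6-joint arm with a two-finger parallel gripper is mounted at the origin on a cart in front of the work surface, level with it; the furniture and walls round the work are solid. World frame = base frame: x ahead of the robot, y to its left, z up, the work surface at z = 0. Lengths are in m, angles in rad, forces in N, time in s.
With the tool pointing down it reaches from about 0.35 to 0.8 m from the base axis. Payload 7.3 kg.
Tool frame: the origin (TCP) lies between the finger pads; the fingertips stand 25 mm ahead of it and the grasp point (between the pads) lies 6 mm ahead of it (r.tip_extent is the distance from the TCP to the fingertips, in m); z points along the fingers, y is the direction in which the jaws open and shut (so a half turn about z gives the same grasp; the last joint's range is limited). The gripper opens to 85 mm and grips with 20 to 120 N. Pads are 22 mm wide; open, the fingers measure 114 mm over their backs; the gripper's body (76 mm by 85 mm) begins 54 mm behind the grasp point. The pads swing forward as they close: fully open they stand 13 mm farther back than shut.
Start: joints at [1.113, 0.342, 1.524, -0, 1.275, -0.146], TCP at [0.161, 0.5, 0.256] pointing down, gripper open.
Joint ranges: [-2.53, 2.53], [-0.77, 2.02], [0.04, 2.7], [-1, 4.14], [0.28, 2.66], [-3.11, 3.11]. Speed limits (rad/s): [2.57, 2.57, 3.14, 3.14, 3.14, 3.14].

INTERFACE

Orientations are given as a unit quaternion [x, y, z, w].
In Python, from workcell import r, command_gripper, optics gives the robot as it stands. The module is installed in compiled form; this text tells all that it offers. Calls block until the motion is done:
- r.reach(position, orientation): joint-space move of the TCP to a pose.
- r.move_straight(position, orientation=None, speed=0.15, max_force=None): straight line of the TCP; orientation=None keeps the orientation; speed is the mean speed in m/s. With max_force (N) it stops when the force on the tool has changed by that much, and returns True; else False.
- r.movej(angles): joint-space move.
- command_gripper(opening, force=None): finger opening in m; force is the grip in N (None keeps the last); returns when the fingers have stopped.
- r.hold(seconds).
- r.solve_ik(position, orientation): joint angles nearest the present ones, or None.
- r.read_state(): the state.
- optics.get_image(name): name is "scene" or "top" or "wrist"; returns (picture, depth): 480x640x3 uint8, red, green, blue; 480x640 float32, m along the optical axis (not along the pixel's ray), 0 where there is no reading.
- optics.camera_model(name): a dict with "K" (3x3 intrinsics, pixels), "R" (3x3) and "t" (3): a world point X has camera coordinates R X + t; the wrist camera has in their place "tool_from_camera" (4x4, takes a point from camera to tool coordinates, whose origin is the TCP and whose axes are the flange's). Camera axes: x right, y down, z forward; pixel columns grow to the right and rows downward; lengths in m; the calibration is good to about 2 mm. The wrist camera is an equidistant fisheye: a pixel r from the principal point sees the ray r / f radians off the axis. A picture is of the moment at which its call begins: read the wrist's pose just before it. camera_model takes no time and is no camera call.
A pose or a line that the arm cannot do raises r.PlanningError and nothing moves.
- r.finish_job(): hands the job in, once; it reports no verdict.
The state is a dict: "time_s": time; "joint_positions": joint angles; "dq": joint speeds; "tau": joint torques, N m; "eef_pos": TCP position; "eef_rot": TCP orientation; "contact_force": force on the tool from outside, world axes, zero at the start; "torque": the same for the moment, N m; "grip_width": finger opening in m.
Only numpy, scipy, OpenCV 4.12 (cv2) and the standard library are available. Lean on these libraries where they do the work, as an engineer would, in place of code of your own. Each camera call takes 0.05 s, during which the arm holds its last target. There are 200 camera calls.

TASK

Close the open sample-tube tray: with the fingertips, fold its blue flap down over the tubes and, keeping it pressed flat, push it by the white ridge until its free edge is tucked fully home beneath the orange lip and stays shut when let go. Only push and press: pick nothing up, leave the tubes lying in the tray, and leave the other things on the worktop where they are.

Things in the scene. Friction and masses are not known exactly. Their poses are not given: they have to be found in the camera images.
- tray: open sample-tube tray, white, fixed to the worktop, 116 mm along its x by 122 mm along its y; origin at the centre of its underside, z up. Its +y points from hinge to lip: the way the flap folds over and is pushed. Hinge axis along x, 31.5 mm high, at y = -58 mm plus flap_slide. Grey hinge cheeks at x = +-55 mm, y = -68 to -32 mm, 39 mm high, 6 mm thick
- flap_hinge (a joint): angle of the blue flap, rad: 0 = flat over the tubes (top face 33 mm high), 1.57 = upright, up to 2.0 = leaning outwards (tray -y). A 3 mm plate, 100 mm wide, free edge 98 mm from the hinge axis. Spring 0.1 N m/rad towards 1.5 rad, friction 0.04 N m: pressed flat and let go it rises again unless its edge is beneath the lip, where it rests at about 0.05; lying on the lip it reads over 0.1
- flap_slide (a joint): how far the flap with its hinge pin is pushed along the slots towards the lip (tray +y), m: 0 = drawn back, the flat flap's edge is 4 mm short of the lip; 0.014 = end stop, edge 10 mm beneath the lip. Friction 4 N holds it where it is. The edge enters only while the flap is pressed flat (below about 0.045 rad)
- flap_ridge (a point): foot, at mid-width, of the white ridge across the flap's outer face (up when closed), 71 mm from the hinge axis; ridge 90 mm wide, 4 mm high, steep on the hinge side (push here, towards the lip), sloping on the other. Moves with the flap; own y points from hinge to free edge, own z out of the outer face
- flap_edge (a point): middle of the flap's free edge, 98 mm from the hinge axis; moves with the flap
- lip_edge (a point): middle of the free edge, at its underside, of the open tray's orange lip, at tray y = +44 mm; the lip is 80 mm wide, underside 37.5 mm and top 41 mm above the worktop, overhanging towards the hinge
- closed_tray: an identical tray without tubes whose flap is already tucked (fixed, all one piece, 41 mm tall); origin at the centre of its underside; an example only, to be left alone
- tray_tube_1_center (a point): first sample tube from the hinge in the open tray, laid on the floor of the tray with its red cap; 88 mm long, 16 mm thick, 11 g, loose; the point is its centre
- tray_tube_2_center (a point): second sample tube from the hinge in the open tray, laid on the floor of the tray with its red cap; 88 mm long, 16 mm thick, 11 g, loose; the point is its centre
- tray_tube_3_center (a point): third sample tube from the hinge in the open tray, laid on the floor of the tray with its red cap; 88 mm long, 16 mm thick, 11 g, loose; the point is its centre
- specimen_cup: specimen cup with a red lid, 53 mm across, 59 mm tall; bystander, loose; origin at the centre of its underside
- bottle: small brown bottle with a white cap, 36 mm across, 75 mm tall; bystander, loose; origin at the centre of its underside
- label_roll: white roll of labels lying flat, 56 mm across, 26 mm tall; bystander, loose; origin at the centre of its underside
- forceps: steel forceps, 130x12x10 mm, lying; bystander, loose; origin at the centre of its underside
- timer: white bench timer with three keys, 62x62x22 mm; bystander, loose; origin at the centre of its underside
- slide_box: blue slide box, 84x62x40 mm; bystander, loose; origin at the centre of its underside
Not all that is in view belongs to the job. What is shaped like the part that bears tray_tube_3_center but purple is not meant.

How it is judged:
On the way, in this order (a step that is already met when the one before it is completed fails the run):
1. the flap is folded down over the tubes (below 0.1 rad) (value of joint flap_hinge below 0.1 rad), for 0.05 s.
2. the flap's edge is pushed beneath the lip (slid 10 mm or more while down) (value of joint flap_slide above 0.01 m and value of joint flap_hinge below 0.07 rad), for 0.2 s.
At the end, for the whole second after the job is handed in: The flap lies shut (within 0.07 rad of flat) and at rest, slid at least 10 mm of its 14 mm towards the lip so that its edge is held beneath the lip; the three tubes lie in the tray (all of step 2 and velocity of joint flap_hinge below 0.05 rad/s and z of each of tray_tube_1_center, tray_tube_2_center, tray_tube_3_center in the frame of tray below 0.028 m and horizontal distance between each of tray_tube_1_center, tray_tube_2_center, tray_tube_3_center and tray below 0.05 m); the robot touches nothing.
It fails at once if a tube is lifted out of its channel (its centre more than 35 mm above the tray's underside) (z of any of tray_tube_1_center, tray_tube_2_center, tray_tube_3_center in the frame of tray above 0.035 m).
It fails at once if another thing on the worktop is moved by more than 20 mm or lifted (distance of any of specimen_cup, bottle, label_roll, forceps, timer, slide_box from where it was at the start of the episode above 0.02 m).
It also fails if it takes over 38 s, if anything falls off the work surface, if the arm or the gripper's body presses on something with over 40 N, if the wrist force passes 120 N, or if a joint passes its speed limit or range.

## Working session

There is one attempt and no reset: what is moved stays moved. The work goes in short steps, each a Python script; the robot and the scene stay as the last script left them, time stands still between calls to the robot, and variables do not carry over. Pictures are saved under pics/ and viewed, about 8 in all and at most 12, crops included, and the job is handed in when it is done.

```bash
mkdir -p pics; python3 - <<'E'
from workcell import r,optics
import cv2,numpy as np
for n in("scene","top"):
    p,d=optics.get_image(n); cv2.imwrite(f"pics/{n}0.png",p[...,::-1]); np.savez(f"pics/{n}0.npz",p=p,d=d)
    m=optics.camera_model(n); print(n,m["K"],m["R"],m["t"])
print(r.read_state(),r.tip_extent)
E
```

```text
scene [[519.75896633   0.         318.25629102]
 [  0.         519.75896633 243.64884998]
 [  0.           0.           1.        ]] [[-0.89409715 -0.44764847 -0.01418201]
 [-0.26418096  0.55269472 -0.79040304]
 [ 0.36166104 -0.70295049 -0.61242298]] [0.4652301  0.16529945 0.891249  ]
top [[573.37424466   0.         315.09388032]
 [  0.         573.37424466 231.97030092]
 [  0.           0.           1.        ]] [[-0.016601   -0.99984402 -0.00602892]
 [-0.97890461  0.01748082 -0.20356865]
 [ 0.20364228  0.00252229 -0.97904211]] [0.02610975 0.53798349 1.29967546]
{'time_s': 0.1, 'joint_positions': array([ 1.11301877e+00,  3.42617244e-01,  1.52491769e+00,  1.32030698e-05,
        1.27540572e+00, -1.46001315e-01]), 'dq': array([-4.82728412e-06, -1.91662251e-03, -1.37294292e-03,  7.01035034e-04,
       -2.13193779e-04,  1.37364588e-03]), 'tau': array([ 3.23150132e-03, -4.34443545e+01, -2.46492469e+01, -4.12415915e-07,
        4.54898676e-03,  8.35450578e-06]), 'eef_pos': array([0.16087502, 0.4994042 , 0.25571535]), 'eef_rot': array([ 1.55259381e-01,  9.87873509e-01, -6.41645414e-04, -2.06426719e-04]), 'contact_force': array([-0.05614758,  0.0621183 , -0.14857554]), 'torque': array([-0.01972647, -0.00313887, -0.01506301]), 'grip_width': 0.08536303984795228} 0.025
```

View pics/scene0.png

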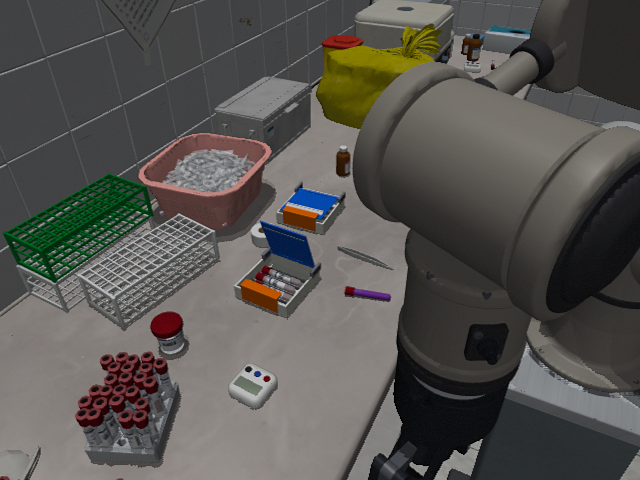

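View pics/top0.png

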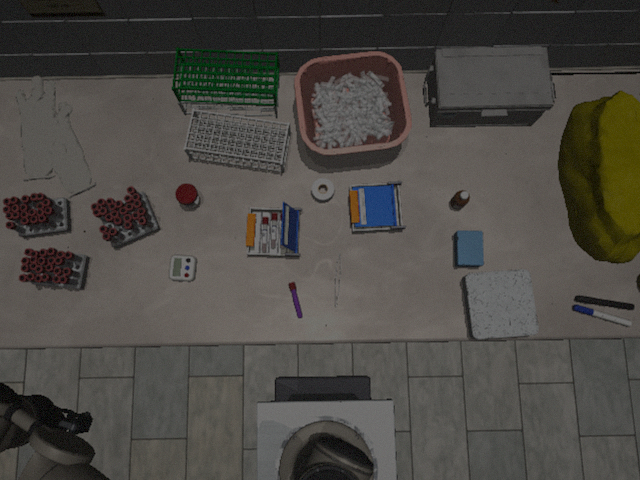

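The blue-flapped open tray is at top (273,232) / scene (278,280). Lookalikes: the closed tray at top (376,206) / scene (312,207), its flap already flat, so not the target; the blue slide box at top (469,248); the purple tube at top (295,300). The open tray's lip points to image left, about world +y.

```bash
cat > h.py <<'E'
import numpy as np,cv2
from workcell import optics
def cloud(n,p,d):
    m=optics.camera_model(n);K=m["K"];v,u=np.mgrid[:480,:640]
    c=np.stack([(u-K[0,2])/K[0,0]*d,(v-K[1,2])/K[1,1]*d,d],-1)
    return (c-m["t"])@m["R"]
E
python3 - <<'E'
from h import *
out=[]
for n,(u0,v0,u1,v1) in {"top":(235,195,310,265),"scene":(225,215,330,320)}.items():
    z=np.load(f"pics/{n}0.npz");p,d=z["p"],z["d"];X=cloud(n,p,d)
    h=cv2.cvtColor(p,cv2.COLOR_RGB2HSV);roi=np.zeros((480,640),bool);roi[v0:v1,u0:u1]=1;roi&=d>0
    org=roi&(h[...,0]>8)&(h[...,0]<22)&(h[...,1]>180)&(h[...,2]>80)
    blu=roi&(h[...,0]>100)&(h[...,0]<125)&(h[...,1]>150)
    P=X[org];print(n,"org",len(P),np.percentile(P,[2,50,98],axis=0).round(4).tolist())
    T=P[P[:,2]>.036];print(" top pts",cv2.minAreaRect((T[:,:2]*1000).astype(np.float32)),np.median(T[:,2]))
    B=X[blu];c=B.mean(0);U,S,V=np.linalg.svd(B-c,full_matrices=False)
    print(" blue",len(B),np.percentile(B,[2,50,98],axis=0).round(4).tolist(),"n",V[2].round(3),"res",S[2]/len(B)**.5)
    w=roi&(X[...,2]>.02)&(X[...,2]<.045); 
    W=X[w];print(" tray pts",cv2.minAreaRect((W[:,:2]*1000).astype(np.float32)))
    out.append(cv2.resize(p[v0:v1,u0:u1],(390,390*(v1-v0)//(u1-u0)),interpolation=cv2.INTER_CUBIC))
H=max(o.shape[0] for o in out)
cv2.imwrite("pics/crop.png",np.hstack([np.pad(o,((0,H-o.shape[0]),(0,0),(0,0))) for o in out])[...,::-1])
E
```

```text
top org 235 [[0.5131, 0.163, 0.0344], [0.5493, 0.1721, 0.0405], [0.5881, 0.1804, 0.0468]]
 top pts ((550.6141967773438, 171.54800415039062), (18.105636596679688, 77.21175384521484), 86.57711029052734) 0.04062570939186004
 blue 286 [[0.4977, 0.0598, 0.0323], [0.5447, 0.0711, 0.0669], [0.5922, 0.0916, 0.1279]] n [ 0.039  0.955 -0.295] res 0.002933474881633142
 tray pts ((548.6949462890625, 116.88605499267578), (129.74826049804688, 119.06201934814453), 87.83834838867188)
scene org 1169 [[0.5147, -0.0749, 0.0062], [0.5686, 0.1728, 0.029], [0.6361, 0.1818, 0.0425]]
 top pts ((575.6337280273438, 57.591552734375), (78.69735717773438, 272.40972900390625), 11.682703971862793) 0.04051828643937218
 blue 1251 [[0.4994, 0.0584, 0.0313], [0.547, 0.0758, 0.0767], [0.5941, 0.091, 0.1243]] n [ 0.129  0.816 -0.563] res 0.017443025304389424
 tray pts ((605.2481079101562, 65.40805053710938), (227.244384765625, 294.36651611328125), 19.944580078125)
```

View pics/crop.png

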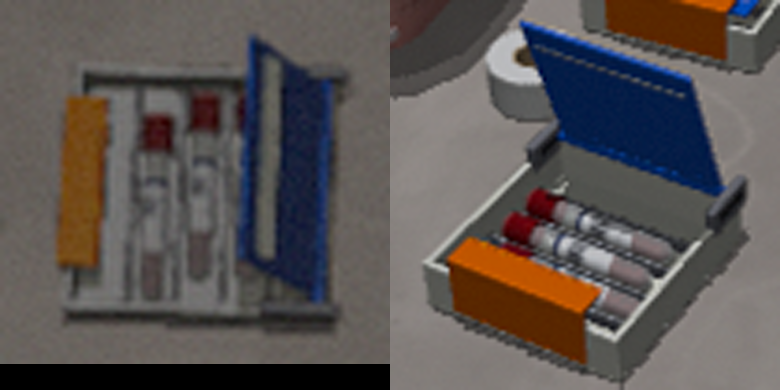

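Top-left and right crops confirm the choice: tubes in view, flap raised with the ridge on its outer face, lip orange at the left. Estimate: tray at (0.5485, 0.118), yaw about -2.7°, flap about 1.27 rad.

```bash
cat >> h.py <<'E'
from scipy.spatial.transform import Rotation as Ro
from workcell import r,command_gripper
O=np.array([.5485,.118]);YAW=-.047
phi=(YAW+np.pi/2)/2;Q=np.array([np.cos(phi),np.sin(phi),0,0])
ex=np.array([np.cos(YAW),np.sin(YAW)]);ey=np.array([-ex[1],ex[0]])
def tcp(y,z,x=0): # tray coords (m) of lower front corner of the closed fingertips
    return np.r_[O+ex*x+ey*(y-.011),z+.025]
def corner(th,rad=.062): 
    c,s=np.cos(th),np.sin(th);return -.058+rad*c-.0015*s,.0315+rad*s+.0015*c
def rep(l=""):
    s=r.read_state();p=s["eef_pos"];f=s["contact_force"];d=p[:2]-O
    print(l,"t%.2f tip y,z mm"%s["time_s"],((d@ey+.011)*1e3).round(1),((p[2]-.025)*1e3).round(1),"F y,z",(f[:2]@ey).round(1),f[2].round(1))
E
python3 - <<'E'
from h import *
command_gripper(0.0,40)
y,z=corner(1.27)
r.reach(tcp(y-.03,.17),Q);rep("above")
r.move_straight(tcp(y-.03,z));rep("behind")
print(r.read_state()["joint_positions"].round(2),r.read_state()["grip_width"])
p,d=optics.get_image("top");cv2.imwrite("pics/t1.png",cv2.resize(p[150:300,200:400],(800,600))[...,::-1])
p,d=optics.get_image("wrist");cv2.imwrite("pics/w1.png",p[...,::-1])
E
```

```text
above t3.03 tip y,z mm -70.2 170.1 F y,z -0.0 0.5
behind t3.71 tip y,z mm -70.8 91.8 F y,z 0.6 -0.0
[-0.07  0.53  1.65  0.    0.96 -0.03] 0.0002951779862844029
```

View pics/w1.png

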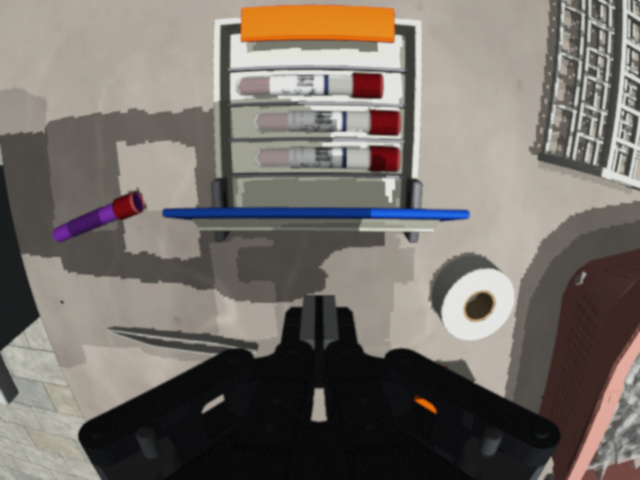

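The wrist view shows the closed fingers (320,300) centred and square behind the flap's edge (315,213), with the label roll (478,300) and forceps (180,340) clear. Folding now.

```bash
python3 - <<'E'
from h import *
for th in (1.27,1.1,.9,.7,.5,.32,.16,.06):
    y,z=corner(th)
    hit=r.move_straight(tcp(y,z),speed=.06,max_force=15);rep("th%.2f hit=%s"%(th,hit))
    if hit: break
else:
    y,_=corner(0)
    hit=r.move_straight(tcp(y,.027),speed=.02,max_force=10);rep("press hit=%s"%hit)
p,d=optics.get_image("wrist");cv2.imwrite("pics/w2.png",p[...,::-1])
E
```

```text
th1.27 hit=False t4.46 tip y,z mm -40.8 91.1 F y,z -0.8 -0.4
th1.10 hit=False t4.78 tip y,z mm -30.9 87.2 F y,z 0.3 0.4
th0.90 hit=False t5.14 tip y,z mm -20.2 80.7 F y,z -0.7 -0.1
th0.70 hit=False t5.50 tip y,z mm -11.2 72.2 F y,z -0.6 0.6
th0.50 hit=False t5.86 tip y,z mm -4.1 62.1 F y,z 0.2 1.1
th0.32 hit=False t6.19 tip y,z mm 0.5 52.0 F y,z -0.6 0.8
th0.16 hit=False t6.51 tip y,z mm 3.1 42.4 F y,z 0.4 0.8
th0.06 hit=False t6.76 tip y,z mm 3.8 36.4 F y,z -0.2 1.6
press hit=True t7.12 tip y,z mm 4.1 32.2 F y,z -0.1 11.8
```

View pics/w2.png

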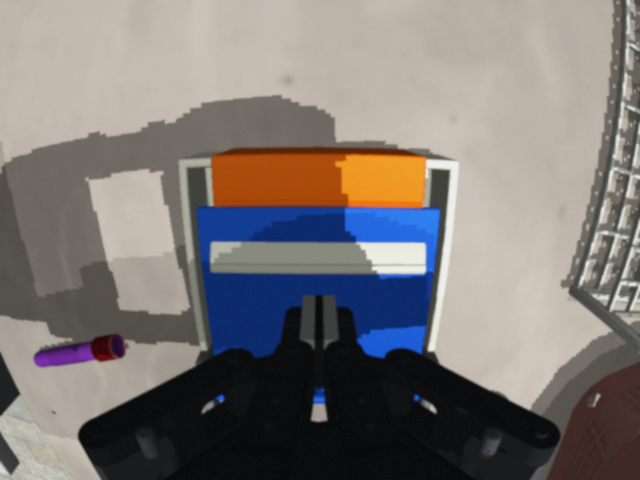

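The flap lies flat (its edge at row 207, just short of the lip), and the fingertips (320,297) are about 10 mm behind the ridge foot (row 273). Pushing while pressed.

```bash
python3 - <<'E'
from h import *
z=r.read_state()["eef_pos"][2]-.025-.0007
y=.0041
while y<.0315:
    y+=.003
    hit=r.move_straight(tcp(y,z),speed=.02,max_force=22);rep("y%.1f hit=%s"%(y*1e3,hit))
    f=r.read_state()["contact_force"]
    if hit or f[:2]@ey<-24: break
    if f[2]<8: z-=.0005
    if f[2]>22: z+=.0005
p,d=optics.get_image("wrist");cv2.imwrite("pics/w3.png",p[...,::-1])
E
```

```text
y7.1 hit=False t7.47 tip y,z mm 6.7 32.4 F y,z -1.6 9.3
y10.1 hit=False t7.78 tip y,z mm 9.6 32.3 F y,z -3.0 9.7
y13.1 hit=False t8.07 tip y,z mm 12.6 32.4 F y,z -2.9 9.5
y16.1 hit=False t8.38 tip y,z mm 15.6 32.4 F y,z -2.1 9.9
y19.1 hit=False t8.68 tip y,z mm 18.3 32.4 F y,z -4.5 9.0
y22.1 hit=False t8.97 tip y,z mm 21.1 32.3 F y,z -5.1 8.4
y25.1 hit=False t9.28 tip y,z mm 24.1 32.3 F y,z -4.4 9.4
y28.1 hit=False t9.57 tip y,z mm 27.2 32.3 F y,z -5.0 8.7
y31.1 hit=False t9.88 tip y,z mm 28.0 32.2 F y,z -15.0 8.3
y34.1 hit=False t10.18 tip y,z mm 28.4 32.0 F y,z -27.6 9.9
```

View pics/w3.png

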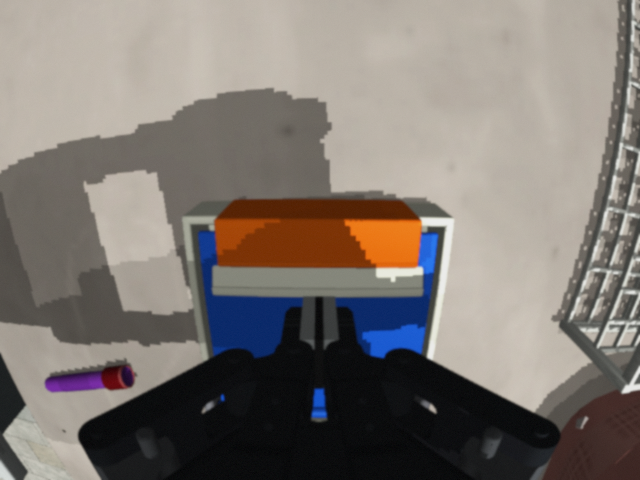

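The end stop was met at about 28 mm (27 expected). The flap's edge is under the lip, with its corners visible beyond the lip at (207,240) and (430,240). I'll unload sideways, then lift clear.

```bash
python3 - <<'E'
from h import *
r.move_straight(tcp(.0285,.0325),speed=.02);rep("relaxed")
r.move_straight(tcp(.0275,.045),speed=.03);rep("up")
r.move_straight(tcp(-.02,.16),speed=.12);rep("clear")
r.hold(.5)
p,d=optics.get_image("wrist")
q,e=optics.get_image("top");X=cloud("top",q,e);h=cv2.cvtColor(q,cv2.COLOR_RGB2HSV)
m=np.zeros((480,640),bool);m[195:265,235:310]=1
B=X[m&(h[...,0]>100)&(h[...,0]<125)&(h[...,1]>150)];T=(B[:,:2]-O)@ey
print("blue tray y",np.percentile(T,[2,98]),"z med",np.median(B[:,2]),"slope",np.polyfit(T,B[:,2],1)[0])
c,_=optics.get_image("scene")
cv2.imwrite("pics/f.png",np.hstack([cv2.resize(p,(480,360)),cv2.resize(c[190:320,225:340],(318,360))])[...,::-1])
E
```

```text
relaxed t10.66 tip y,z mm 27.6 32.6 F y,z -7.1 5.2
up t11.22 tip y,z mm 27.8 44.8 F y,z -0.3 0.1
clear t12.41 tip y,z mm -19.8 159.2 F y,z 0.7 0.4
blue tray y [-0.04478626  0.05299359] z med 0.03551797308406384 slope -0.897603384857933
```

View pics/f.png

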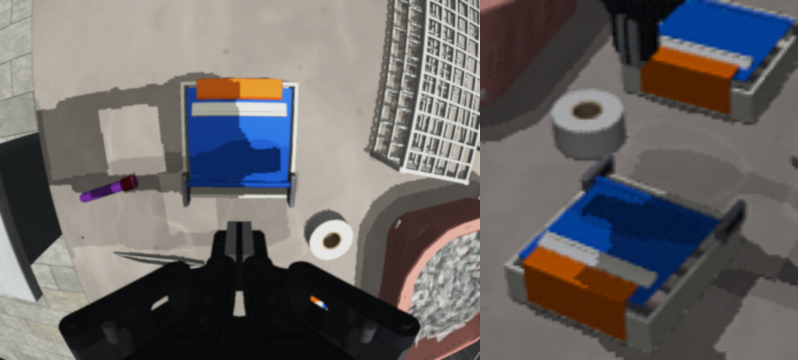

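Both views show the flap shut: the ridge at (238,108) is right up against the lip at (238,88), as on the closed example, and the gripper is clear. The slope fit of -0.9 can't describe the flat flap seen here. I suspect the arm got into the depth mask.

```bash
python3 -c "
from workcell import r
r.finish_job();print(r.read_state()['time_s'])"
```

```text
the job is handed in; nothing more can be done
the job is handed in; nothing more can be done
```

I closed the tray and handed the job in; no verdict is reported. The closed fingertips folded the flap flat from behind and pressed it with about 10 N. They then pushed the ridge to the end stop, where the push force rose to 28 N at tray y of about 28 mm (27 mm expected), and lifted clear.

**Last checks:** after letting go, the wrist and scene pictures show the flap staying down, its edge beneath the orange lip and the ridge right up against the lip. The gripper touched nothing, and the label roll, forceps and purple tube looked undisturbed. The last clock reading before the hand-in was 12.4 s, well within the 38 s.

**Failed or not made:**
- **Flap angle:** the top-camera depth fit gave a slope of -0.9, which disagrees with the pictures. I took it to be the arm hiding part of the flap and did not repeat it, so the angle was judged by eye only.
- **Tubes:** they can't be seen under the closed flap, so I did not check them after closing.
- **Other bystanders:** I did not look at the cup, bottle, timer or slide box again at the end.

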